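# Seat the drain tap plug of the glass drying rack

### The arm

A 6-joint arm with a two-finger parallel gripper is mounted at the origin on the work surface. World frame = base frame: x ahead of the robot, y to its left, z up, the work surface at z = 0. Lengths are in m, angles in rad, forces in N, time in s.
With the tool pointing down it reaches from about 0.375 to 0.825 m from the base axis. Payload 5.5 kg.
Tool frame: the origin (TCP) lies at the very end of the fingers, on their centre line; the grasp point (between the pads) lies 19 mm behind it; z points along the fingers, y is the line along which they close (so a half turn about z gives the same grasp; the last joint's range is limited). The gripper opens to 85 mm and grips with 20 to 120 N. Pads are 22 mm wide; open, the fingers measure 114 mm over their backs; the gripper's body (76 mm by 85 mm) begins 54 mm behind the grasp point. The pads swing forward as they close: fully open they stand 13 mm farther back than shut.
Start: joints at [-1.107, 0.314, -0.047, 1.21, 0, 1.571], TCP at [0.268, -0.537, 0.231] pointing down, gripper open.
Joint ranges: [-2.67, 2.67], [-0.69, 1.73], [-1.03, 1.25], [-2.08, 2.16], [-1.42, 1.45], [-3.14, 3.14]. Speed limits (rad/s): [2.39, 2.39, 3.01, 3.14, 3.14, 3.14].

### API

Orientations are given as a unit quaternion [x, y, z, w].
In Python, from workcell import r gives the robot as it stands.
- The arm moves only by the shell command python3 -m handwheel 'ROWS' [OPENING] [FORCE]. ROWS is a JSON object of lists of equal length, an entry for each row: "dp": the shift along the world's x, y, z in cm, a list of three; "yaw": the turn about the world's z in rad. In form: {"dp": [[tx, ty, tz], ...], "yaw": [yaw, ...]}. A call has 1 to 8 rows; each row shifts and turns the commanded pose from where the row before left it; what a row does not reach is not made up. A row lasts 1/12 s, in which the tool goes at most 41.7 mm and 7.16 degrees, less where a joint would pass 70% of its speed; a pose out of reach is approached as far as the arm can. A call is refused whole if a number of a shift passes 4.17 or a number of a turn 0.125, either way. A call with a gripper value outside its range is refused whole. OPENING is the opening, from 0 (shut) to 1 (fully open), set as the call begins (- or left out, the last holds). The fingers move at their own pace and stop on an object; FORCE is the grip in N (left out, the last holds). Time passes only in rows, so rows that do not move let the fingers close. It gives the time, the measured TCP pose, the force and the opening at its end, in the units of the state.
- r.sense(): the state, without advancing time (a new reading comes with each control period).
- r.snapshot(name): name is "scene" or "side" or "wrist"; returns a dict with "image" (420x560x3 uint8, blue, green, red), "range_z" (420x560 float32, m along the optical axis (not along the pixel's ray), 0 where there is no reading), "fx", "fy", "cx", "cy" (pixels), "R" (3x3) and "t" (3): a world point X has camera coordinates R X + t. Camera axes: x right, y down, z forward; pixel columns grow to the right and rows downward; lengths in m; the calibration is good to about 2 mm. A picture is of the moment at which its call begins.
- r.sign_off(): hands the job in, once; it reports no verdict.
Trained networks look in a picture, given as the dict that the camera call returned (one of the last four; its "shot" number tells which), for a name from the list of things; names that differ only in an ending like _2 or _b are one class to them, and where a whole thing is asked for, a point or a joint stands for the part that bears it (a point fixed in the world has none). Each returns a list of dicts, best first, with "score" (0 to 1); they miss things now and then, are a little off and sometimes report something else, mostly with a low value. They report only what shows in the picture. A call takes as long as a camera call.
- r.recognise(picture, label): "location" ([x, y, z] in m, in world coordinates, good to about 4 mm: the middle of the surface that is visible of it).
- r.landmark_of(picture, label): "location" ([x, y, z] in m, in world coordinates, good to about 4 mm: a listed point, or the origin of a listed thing).
The state is a dict: "time": time; "qpos": joint angles; "dq": joint speeds; "joint_efforts": joint torques, N m; "eef_pos": TCP position; "tcp_rot": TCP orientation; "wrist_force": force on the tool from outside, world axes, zero at the start; "torque": the same for the moment, N m; "finger_gap": finger opening in m.
Only numpy, scipy, OpenCV 4.12 (cv2) and the standard library are available. Lean on these libraries where they do the work, as an engineer would, in place of code of your own. Each camera call takes 0.05 s, during which the arm holds its last target. There are 200 camera calls.

### The job

The tap plug of the glass drying rack's drain is parked in the egg cup: take it by its handle and set it upright into the tapered hole of the rack's drain with the handle roughly in line with the spout. Then press it down firmly but not hard and turn the handle, still pressing, until it lies crosswise to the spout (tap closed) and the plug has wedged fully home, its collar down on the rim of the hole. Let go and leave the glasses and everything else as they are.

Things in the scene. Friction and masses are not known exactly. Their poses are not given: they have to be found in the camera images.
- plug: Steel tap plug, 90 g, 79 mm tall, upright. Origin: centre of its collar's underside. Below: tapered round shank 42 mm long, radius 12 mm at the collar, 7.8 mm at the tip. Collar: disc of radius 17 mm, 5 mm thick. Above: a stem and the handle, an upright bar 52 mm long (plug's x), 12 mm thick (y), 11 to 37 mm above the origin. Starts hanging loose in the egg cup, collar on its rim, handle at any yaw.
- handle (a point): Centre of the plug's handle bar, 24 mm above the plug's origin, with the plug's axes. Grip it across its 12 mm thickness; room for both fingers beside it.
- rack: Black plastic drying rack, fixed: base 130 x 260 x 20 mm (x, y, z) with six upturned shot glasses on pegs (tops 78 mm up). Origin: centre of the underside. Off its -y end, on a gutter, stands the drain: a black round sleeve 47 mm across, 55 mm tall, axis 200 mm from the origin along the rack's -y. The spout leaves the sleeve along the rack's -y.
- drain (a point): Centre of the mouth of the tapered hole on top of the drain sleeve, 55 mm above the shelf, rack's axes. Springy split bush, mouth radius 11.4 mm, 47 mm deep, tapered like the plug (1 mm of radius per 10 mm). Unforced, the plug's collar stops 6 mm above the rim; pushed straight down with 30 N it sticks 2 to 4 mm up; pressed with about 20 N while turned to and fro it sinks home and stays.
- sleeve (a joint): How far the drain sleeve has been pushed down on its stiff rubber seat, 0 at rest, m. It gives 1 mm per 40 N; over 30 N (0.75 mm) harms the seat. Too small to see: read the force instead.
- spout (a point): Centre of the open end of the drain's spout (16 mm across), 55 mm from the sleeve's axis along the rack's -y and 17 mm above the shelf. From drain to spout is the spout's direction, with which the handle is in line or crosswise.
- eggcup: White ceramic egg cup, fixed: ring 50 mm across, 48 mm tall, bore 27 mm. Origin: centre of the underside. The plug starts in it. It can change places with the jar.
- jar: Amber spice jar with a steel cap, loose, 48 mm across, 70 mm tall, to be left alone. Origin: centre of the underside.
- tongs: Steel tongs lying on the shelf, 200 mm long, 22 mm high, loose, to be left alone. Origin: under the middle of the tongs.
- glass0: Shot glass, loose, mouth down over a peg of the rack, 47 mm across, 58 mm tall, to be left alone. Origin: centre of its mouth.
- glass1: Shot glass, loose, mouth down over a peg of the rack, 47 mm across, 58 mm tall, to be left alone. Origin: centre of its mouth.
- glass2: Shot glass, loose, mouth down over a peg of the rack, 47 mm across, 58 mm tall, to be left alone. Origin: centre of its mouth.
- glass3: Shot glass, loose, mouth down over a peg of the rack, 47 mm across, 58 mm tall, to be left alone. Origin: centre of its mouth.
- glass4: Shot glass, loose, mouth down over a peg of the rack, 47 mm across, 58 mm tall, to be left alone. Origin: centre of its mouth.
- glass5: Shot glass, loose, mouth down over a peg of the rack, 47 mm across, 58 mm tall, to be left alone. Origin: centre of its mouth.

How it is judged:
By the outcome, as a careful person would: the job done as asked, in the order asked, and still so for the second after the job is handed in, with the robot touching nothing.
It also fails if it takes over 67 s, if anything falls off the work surface, if the arm or the gripper's body presses on something with over 40 N, if the wrist force passes 120 N, or if a joint passes its speed limit or range.

## Working session

There is one attempt and no reset: what is moved stays moved. The work goes in short steps, Python scripts to look and compute and a shell command to move; the robot and the scene stay as the last step left them, time stands still between calls to the robot, and variables do not carry over. Pictures are saved under pics/ and viewed, on a budget of 10 in all, crops included, one or two more only if the job needs it, and the job is handed in when it is done.

```bash
mkdir -p pics; ls; python3 - <<'E'
from workcell import r
import cv2,numpy as np
s=r.sense(); print({k:np.round(v,3).tolist() for k,v in s.items()})
ims=[]
for n in ["scene","side"]:
    p=r.snapshot(n); cv2.imwrite(f"pics/{n}0.png",p["image"])
    for l in ["plug","handle","drain","spout","eggcup","rack","jar","tongs"]:
        d=r.landmark_of(p,l)[:2]; print(n,l,[(np.round(x["location"],3).tolist(),round(x["score"],2)) for x in d])
E
```

```text
pics
{'time': 0.0, 'qpos': [-1.107, 0.314, -0.048, 1.21, -0.0, 1.571], 'dq': [0.0, 0.002, -0.0, -0.0, 0.001, -0.001], 'joint_efforts': [0.003, -53.959, 33.975, 0.019, 0.0, 0.0], 'eef_pos': [0.268, -0.536, 0.23], 'tcp_rot': [0.973, 0.23, -0.0, -0.001], 'wrist_force': [0.645, -0.828, -0.477], 'torque': [0.06, -0.006, -0.003], 'finger_gap': 0.086}
scene plug [([0.475, -0.318, 0.047], 0.66)]
scene handle [([0.474, -0.318, 0.072], 0.66)]
scene drain [([0.606, -0.026, 0.05], 0.91)]
scene spout [([0.61, -0.078, 0.022], 0.62)]
scene eggcup []
scene rack [([0.606, -0.076, 0.022], 0.74), ([0.618, 0.175, 0.001], 0.55)]
scene jar [([0.436, 0.167, -0.001], 0.7), ([0.474, -0.32, 0.073], 0.62)]
scene tongs [([0.507, -0.443, 0.002], 0.81)]
side plug [([0.478, -0.318, 0.052], 0.76)]
side handle []
side drain [([0.609, -0.026, 0.054], 0.86)]
side spout [([0.611, -0.087, 0.016], 0.9), ([0.611, -0.026, 0.05], 0.42)]
side eggcup [([0.47, -0.321, -0.0], 0.67), ([0.645, 0.111, 0.021], 0.29)]
side rack [([0.613, 0.175, 0.002], 0.59)]
side jar [([0.438, 0.163, -0.0], 0.87)]
side tongs [([0.508, -0.449, -0.003], 0.87), ([0.588, 0.187, 0.018], 0.28)]
```

View pics/scene0.png

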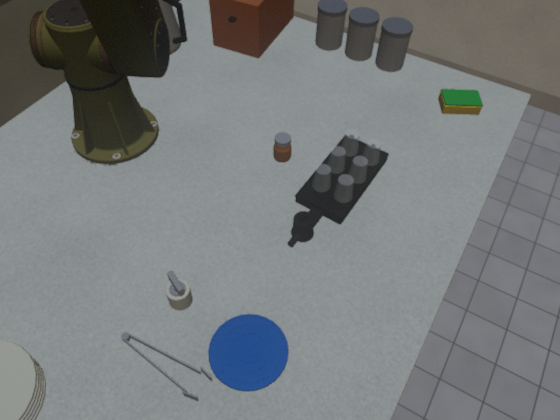

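View pics/side0.png

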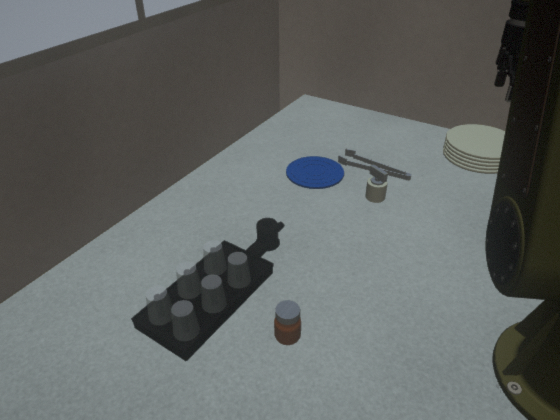

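The scene view shows the plug in the egg cup at about (178,290), the drain at (302,228) with its spout toward (291,243), and the jar at (283,147). The side view agrees. I'll go above the plug next.

```bash
python3 -m handwheel '{"dp":[[2.6,2.7,0],[2.6,2.7,0],[2.6,2.7,0],[2.6,2.7,0],[2.6,2.7,0],[2.6,2.7,0],[2.6,2.7,0],[2.5,2.8,0]],"yaw":[0,0,0,0,0,0,0,0]}' 1 
cat > h.py <<'E'
from workcell import r
import cv2,numpy as np
def cloud(p):
    z=p["range_z"]; v,u=np.indices(z.shape)
    c=np.stack([(u-p["cx"])/p["fx"]*z,(v-p["cy"])/p["fy"]*z,z],-1)
    X=(c-p["t"])@np.asarray(p["R"]); X[z==0]=np.nan
    return X
def lm(p,*ls):
    for l in ls: print(l,[(np.round(x["location"],4).tolist(),round(x["score"],2)) for x in r.landmark_of(p,l)[:2]])
def st():
    s=r.sense(); q=s["tcp_rot"]
    print("t",s["time"],"pos",np.round(s["eef_pos"],4),"yaw",round(2*np.arctan2(q[1],q[0]),3),"F",np.round(s["wrist_force"],1),"T",np.round(s["torque"],2),"gap",round(s["finger_gap"],4))
def bar(X,zlo,zhi,c,rad):
    m=(X[...,2]>zlo)&(X[...,2]<zhi)&(np.hypot(X[...,0]-c[0],X[...,1]-c[1])<rad)
    P=X[m].astype(np.float32)
    if len(P)<10: print("few",len(P)); return m
    (cx,cy),(w,h),a=cv2.minAreaRect(P[:,:2]*1000)
    ev,V=np.linalg.eigh(np.cov(P[:,:2].T)); d=V[:,1]
    print("n",len(P),"mean",P.mean(0).round(4),"rect c",round(cx,1),round(cy,1),"size",round(w,1),round(h,1),"pca yaw",round(np.arctan2(d[1],d[0]),3),"z pct",np.percentile(P[:,2],[5,50,95]).round(4))
    return m
E
python3 - <<'E'
from h import *
st()
p=r.snapshot("wrist"); cv2.imwrite("pics/w1.png",p["image"]); X=cloud(p)
lm(p,"plug","handle","eggcup")
bar(X,0.062,0.1,(0.475,-0.318),.06); bar(X,0.078,0.1,(0.475,-0.318),.06); bar(X,0.040,0.056,(0.475,-0.318),.04)
E
```

```text
time: 1.57
eef_pos: [0.4766, -0.3182, 0.2315]
tcp_rot: [0.973, 0.23, 0.0, 0.0]
wrist_force: [0.3, -0.5, 0.9]
finger_gap: 0.0854
t 1.5667 pos [ 0.4766 -0.3182  0.2315] yaw 0.464 F [ 0.3 -0.5  0.9] T [-0.05 -0.05  0.02] gap 0.0854
plug [([0.4731, -0.3215, 0.0485], 0.95)]
handle [([0.4732, -0.3173, 0.0698], 0.59)]
eggcup [([0.4711, -0.3225, 0.002], 0.61)]
n 955 mean [ 0.4731 -0.3187  0.0823] rect c 471.4 -319.5 size 12.4 52.0 pca yaw 2.72 z pct [0.0675 0.0848 0.0863]
n 797 mean [ 0.4725 -0.3193  0.0847] rect c 471.4 -319.5 size 12.4 52.0 pca yaw 2.721 z pct [0.0816 0.085  0.0864]
n 1132 mean [ 0.4742 -0.3158  0.0499] rect c 472.5 -319.8 size 49.7 47.0 pca yaw 1.121 z pct [0.0469 0.0488 0.0541]
```

View pics/w1.png

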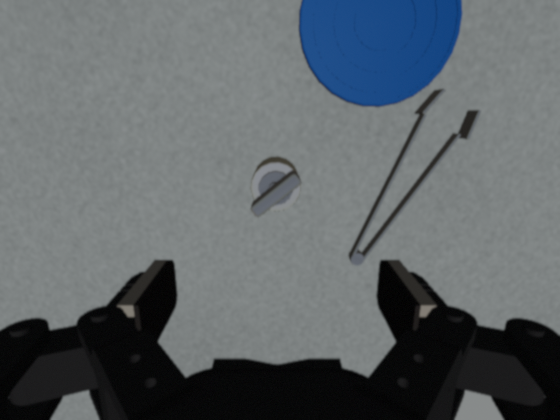

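The wrist view shows the handle as a diagonal bar at about (275,193) over the cup. The measured handle is 12×52 mm with its top at 0.085, as expected, centred at (0.4714, -0.3195) with yaw -0.42. The tongs stay clear at about (357,257).

```bash
python3 -m handwheel '{"dp":[[-0.1,0,-1.2],[-0.1,0,-1.2],[-0.1,0,-1.2],[-0.1,-0.1,-1.2],[-0.1,0,-1.2],[0,0,-1.2],[0,0,-1.2],[0,0,-1.2]],"yaw":[-0.11,-0.11,-0.11,-0.11,-0.11,-0.11,-0.11,-0.11]}' 1
python3 - <<'E'
from h import *
st(); p=r.snapshot("wrist"); X=cloud(p)
bar(X,0.078,0.1,(0.472,-0.3195),.04); bar(X,0.062,0.1,(0.472,-0.3195),.04)
st();print(r.sense()["qpos"])
E
```

```text
time: 2.43
eef_pos: [0.4691, -0.3221, 0.1348]
tcp_rot: [0.978, -0.21, -0.0, 0.0]
wrist_force: [-0.2, 1.4, 0.2]
finger_gap: 0.0852
t 2.4333 pos [ 0.4691 -0.3221  0.1348] yaw -0.424 F [-0.2  1.4  0.2] T [-0.02 -0.01 -0.08] gap 0.0852
n 1572 mean [ 0.4735 -0.3202  0.0848] rect c 472.2 -319.3 size 11.7 51.4 pca yaw 2.719 z pct [0.0828 0.085  0.0862]
n 1658 mean [ 0.4746 -0.3207  0.0841] rect c 472.2 -319.4 size 11.7 51.5 pca yaw 2.717 z pct [0.0775 0.085  0.0861]
t 2.4833 pos [ 0.468  -0.3213  0.1324] yaw -0.429 F [-0.6 -0.6 -2.6] T [0.06 0.02 0.05] gap 0.0854
[-6.01309278e-01  3.14281239e-01 -2.78525483e-01  9.81326335e-01
 -5.23822953e-04  2.96913418e+00]
```

```bash
python3 -m handwheel '{"dp":[[0.3,0.15,-1],[0,0,-1.2],[0,0,-1.2],[0,0,-1.2],[0,0,-1.2],[0,0,-1.0],[0,0,-0.6],[0,0,0]],"yaw":[0,0,0,0,0,0,0,0]}' 1
python3 - <<'E'
from h import *
st()
E
```

```text
time: 3.15
eef_pos: [0.4725, -0.319, 0.0601]
tcp_rot: [0.978, -0.206, -0.001, -0.0]
wrist_force: [-0.4, 0.2, -0.2]
finger_gap: 0.0854
t 3.15 pos [ 0.4725 -0.319   0.0601] yaw -0.416 F [-0.4  0.2 -0.2] T [ 0.02  0.02 -0.01] gap 0.0854
```

```bash
python3 -m handwheel '{"dp":[[0,0,-0.1],[0,0,0],[0,0,0],[0,0,0],[0,0,0],[0,0,0],[0,0,0],[0,0,0]],"yaw":[0,0,0,0,0,0,0,0]}' 0 100
python3 - <<'E'
from h import *
st()
E
```

```text
time: 3.82
eef_pos: [0.4738, -0.3193, 0.0609]
tcp_rot: [0.978, -0.207, 0.0, 0.0]
wrist_force: [0.4, 0.5, 4.3]
finger_gap: 0.0104
t 3.8167 pos [ 0.4738 -0.3193  0.0609] yaw -0.416 F [0.4 0.5 4.3] T [0.16 0.15 0.03] gap 0.0104
```

```bash
python3 -m handwheel '{"dp":[[0,0,0.6],[0,0,1.3],[0,0,1.5],[0,0,1.5],[0,0,1.5],[0,0,1.5],[0,0,1.5],[0,0,0.8]],"yaw":[0,0,0,0.05,0.1,0.12,0.12,0.12]}'
python3 - <<'E'
from h import *
st()
p=r.snapshot("scene"); lm(p,"drain","spout","plug","rack")
p=r.snapshot("side"); lm(p,"drain","spout","plug","rack")
X=cloud(p); bar(X,0.045,0.065,(0.608,-0.026),.04)
m=bar(X,0.016,0.023,(0.61,0.175),.2)
E
```

```text
time: 4.48
eef_pos: [0.4738, -0.3194, 0.1642]
tcp_rot: [0.999, 0.05, 0.001, 0.0]
wrist_force: [0.6, -0.4, -0.8]
finger_gap: 0.0101
t 4.4833 pos [ 0.4738 -0.3194  0.1642] yaw 0.1 F [ 0.6 -0.4 -0.8] T [-0.05 -0.01 -0.01] gap 0.0101
drain [([0.6072, -0.0267, 0.0521], 0.97)]
spout [([0.6075, -0.0785, 0.019], 0.55), ([0.5884, 0.2676, 0.0151], 0.45)]
plug [([0.4729, -0.3194, 0.1473], 0.72)]
rack [([0.6186, 0.1756, 0.0027], 0.73), ([0.4739, -0.3223, 0.0019], 0.24)]
drain [([0.6079, -0.0234, 0.0554], 0.64)]
spout [([0.6076, -0.0818, 0.0135], 0.62)]
plug [([0.4749, -0.3194, 0.148], 0.88)]
rack [([0.615, 0.1749, 0.0036], 0.86), ([0.5063, -0.4484, -0.0013], 0.46)]
n 276 mean [ 0.6049 -0.0238  0.0526] rect c 606.6 -25.7 size 46.4 48.2 pca yaw 2.171 z pct [0.0461 0.0537 0.0561]
n 2910 mean [0.5997 0.1779 0.0196] rect c 608.1 168.1 size 292.0 277.9 pca yaw 1.51 z pct [0.017  0.0196 0.0222]
```

```bash
python3 -m handwheel '{"dp":[[0.6,1.5,0],[1.3,2.8,0],[1.3,2.8,0],[1.3,2.8,0],[1.3,2.8,0],[1.3,2.8,0],[1.3,2.8,0],[1.3,2.8,0]],"yaw":[0.12,0.12,0.12,0.12,0.12,0.12,0.12,0.12]}'
python3 -m handwheel '{"dp":[[1.3,2.8,0],[1.1,2.6,0],[0.7,1.9,0],[0,0.7,0],[0,0,0]],"yaw":[0.12,0.12,0.12,0.11,0]}'
python3 - <<'E'
from h import *
st()
p=r.snapshot("wrist"); cv2.imwrite("pics/w2.png",p["image"]); lm(p,"drain","spout","plug","handle","rack")
X=cloud(p); bar(X,0.045,0.062,(0.6075,-0.0255),.04)
p=r.snapshot("scene"); lm(p,"drain","spout","plug","handle","rack")
E
```

```text
time: 5.65
eef_pos: [0.5707, -0.1066, 0.162]
tcp_rot: [0.863, 0.505, -0.0, -0.0]
wrist_force: [0.8, -0.0, -1.1]
finger_gap: 0.01
time: 6.07
eef_pos: [0.6015, -0.026, 0.1618]
tcp_rot: [0.722, 0.692, -0.0, -0.0]
wrist_force: [-0.4, 0.4, -1.3]
finger_gap: 0.0103
t 6.0667 pos [ 0.6015 -0.026   0.1618] yaw 1.529 F [-0.4  0.4 -1.3] T [-0.04 -0.02  0.03] gap 0.0103
drain [([0.6098, -0.0264, 0.0519], 0.71)]
spout []
plug [([0.5999, -0.0277, 0.1498], 0.74)]
handle [([0.6026, -0.0256, 0.1706], 0.66)]
rack []
n 1906 mean [ 0.6087 -0.023   0.0546] rect c 608.0 -25.4 size 41.2 46.7 pca yaw 2.695 z pct [0.0488 0.0552 0.0563]
drain [([0.6068, -0.0242, 0.055], 0.97), ([0.5101, -0.4445, 0.005], 0.16)]
spout [([0.6078, -0.0765, 0.0202], 0.69), ([0.4355, 0.1693, -0.0034], 0.67)]
plug [([0.6024, -0.0275, 0.1517], 0.78), ([0.6094, -0.0274, 0.0544], 0.28)]
handle [([0.6031, -0.0299, 0.1728], 0.76)]
rack [([0.6182, 0.1736, 0.0007], 0.83)]
```

View pics/w2.png

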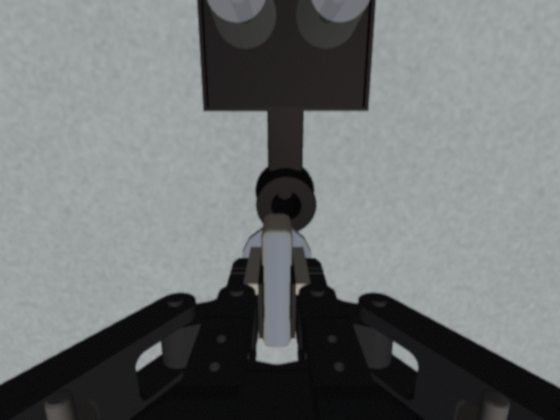

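The wrist view shows the drain mouth ahead at about (287,207), with the sleeve about 30 px in radius. The rack edge at row 109 is level, so the handle is in line with the spout. The held handle is at (278,285). Next I'll fit the hole and the held handle.

```bash
python3 - <<'E'
from h import *
from scipy.optimize import least_squares
st()
p=r.snapshot("wrist"); X=cloud(p)
m=(abs(X[...,2]-0.055)<.003)&(np.hypot(X[...,0]-.608,X[...,1]+.0255)<.03)
P=X[m][:,:2]
print(len(P),P.min(0),P.max(0))
# ring model: grid search maximise points within annulus minus absent ones
best=max(((np.sum((d>.0114)&(d<.0235))-2*np.sum((d<.0114)|(d>.0235)),x,y) for x in np.arange(.6,.616,.0005) for y in np.arange(-.034,-.016,.0005) for d in [np.hypot(P[:,0]-x,P[:,1]-y)]))
print("ring",best)
bar(X,0.178,0.195,(0.6015,-0.027),.035)   # handle top
bar(X,0.150,0.160,(0.6015,-0.027),.03)   # collar top
# rack edge direction
q=(abs(X[...,2]-0.020)<.002)&(X[...,1]>0.03)&(X[...,1]<.2)&(X[...,0]>.5)
mask=q.astype(np.uint8); v,u=np.nonzero(mask)
E=[]
for c in range(215,360,4):
    rr=v[u==c]
    if len(rr): E.append(X[rr.max(),c])
E=np.array(E); f=np.polyfit(E[:,0],E[:,1],1); print("rack end edge slope",f[0],"x range",E[:,0].min(),E[:,0].max(),"y",E[:,1].mean())
E
```

```text
t 6.6667 pos [ 0.6014 -0.0285  0.1624] yaw 1.523 F [-0.6  1.  -1.6] T [ 0.03 -0.04 -0.04] gap 0.01
1806 [ 0.58398377 -0.05044298] [ 0.63057982 -0.00471415]
ring (np.int64(1752), np.float64(0.6069999999999992), np.float64(-0.027999999999999997))
n 4625 mean [ 0.6004 -0.0244  0.1864] rect c 600.3 -29.0 size 38.0 44.8 pca yaw 1.524 z pct [0.1809 0.1865 0.192 ]
n 533 mean [ 0.6004 -0.021   0.1543] rect c 600.5 -21.2 size 14.8 32.9 pca yaw 3.093 z pct [0.152  0.1546 0.1555]
rack end edge slope -0.028338420460136644 x range 0.5538971400587477 0.6699841952196894 y 0.04149921535391801
```

```bash
python3 -m handwheel '{"dp":[[0.35,0.12,-0.5],[0.33,0.13,-1],[0,0,-1],[0,0,-1],[0,0,-0.8],[0,0,0],[0,0,0]],"yaw":[0,0,0,0,0,0,0]}'
python3 - <<'E'
from h import *
st()
p=r.snapshot("wrist"); X=cloud(p)
m=(abs(X[...,2]-0.055)<.003)&(np.hypot(X[...,0]-.608,X[...,1]+.0255)<.035)
P=X[m][:,:2]
print("sleeve",len(P),P.min(0),P.max(0))
z=r.sense()["eef_pos"][2]
m=(abs(X[...,2]-(z-.0079))<.002)&(np.hypot(X[...,0]-.6075,X[...,1]+.028)<.03)
P=X[m][:,:2];print("collar",len(P),P.min(0),P.max(0))
p=r.snapshot("side"); cv2.imwrite("pics/s3.png",cv2.resize(p["image"][180:300,200:340],None,fx=5,fy=5))
st()
E
```

```text
time: 7.3
eef_pos: [0.6073, -0.0256, 0.1182]
tcp_rot: [0.724, 0.69, -0.001, -0.001]
wrist_force: [0.3, -0.2, -1.5]
finger_gap: 0.01
t 7.3 pos [ 0.6073 -0.0256  0.1182] yaw 1.524 F [ 0.3 -0.2 -1.5] T [ 0.01 -0.03 -0.01] gap 0.01
sleeve 1984 [ 0.58393833 -0.04196116] [ 0.63007898 -0.00464539]
collar 469 [ 0.58989529 -0.02638124] [ 0.62249209 -0.01156961]
t 7.4 pos [ 0.6084 -0.0256  0.1195] yaw 1.524 F [ 0.2  1.2 -1.1] T [-0.01  0.04  0.  ] gap 0.0099
```

View pics/s3.png

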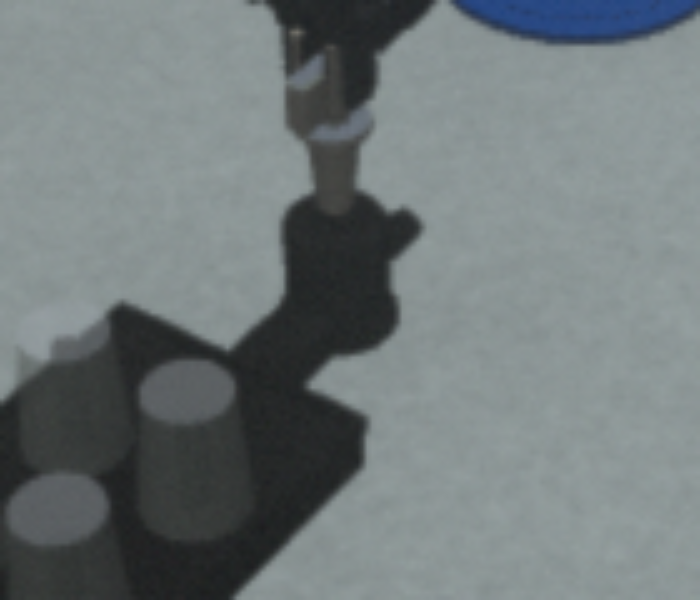

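The side crop shows the plug upright with its shank tip at about (335,210), just over the middle of the sleeve top, and the spout right at (405,230). The wrist data put collar and sleeve centres within 1 mm of each other, so I'll insert now.

```bash
python3 -m handwheel '{"dp":[[0.05,0.05,-0.6],[0,0,-0.7],[0,0,-0.7],[0,0,-0.7],[0,0,-0.7],[0,0,-0.5],[0,0,-0.1]],"yaw":[0,0,0,0,0,0,0]}'
python3 -m handwheel '{"dp":[[0,0,-0.2],[0,0,-0.1],[0,0,-0.1],[0,0,0]],"yaw":[0,0,0,0]}'
python3 -c "
from h import *
st()"
```

```text
time: 7.98
eef_pos: [0.6084, -0.0259, 0.0782]
tcp_rot: [0.724, 0.69, -0.001, 0.0]
wrist_force: [-0.5, -3.1, 1.4]
finger_gap: 0.0098
time: 8.32
eef_pos: [0.6087, -0.026, 0.0755]
tcp_rot: [0.724, 0.69, -0.001, 0.001]
wrist_force: [-1.2, -4.8, 1.3]
finger_gap: 0.0101
t 8.3167 pos [ 0.6087 -0.026   0.0755] yaw 1.523 F [-1.2 -4.8  1.3] T [-1.31  0.22 -0.01] gap 0.0101
```

```bash
python3 -m handwheel '{"dp":[[0,-0.1,-0.05],[0,0,-0.1],[0,0,0],[0,0,0]],"yaw":[0,0,0,0]}'
python3 -c "
from h import *
st()"
```

```text
time: 8.65
eef_pos: [0.6087, -0.0263, 0.0739]
tcp_rot: [0.724, 0.69, -0.0, 0.0]
wrist_force: [0.1, -4.0, 1.5]
finger_gap: 0.0104
t 8.65 pos [ 0.6087 -0.0263  0.0739] yaw 1.524 F [ 0.1 -4.   1.5] T [-1.    0.22 -0.02] gap 0.0104
```

```bash
python3 -m handwheel '{"dp":[[0,-0.15,0],[0,0,-0.1],[0,0,0],[0,0,0]],"yaw":[0,0,0,0]}'
python3 -c "
from h import *
st()"
```

```text
time: 8.98
eef_pos: [0.6087, -0.0268, 0.0728]
tcp_rot: [0.723, 0.69, 0.001, -0.001]
wrist_force: [-0.4, 0.8, 2.2]
finger_gap: 0.0098
t 8.9833 pos [ 0.6087 -0.0268  0.0728] yaw 1.524 F [-0.4  0.8  2.2] T [0.3  0.26 0.01] gap 0.0098
```

```bash
python3 -m handwheel '{"dp":[[0,0.03,-0.05],[0,0,-0.05],[0,0,0],[0,0,0]],"yaw":[0,0,0,0]}'
python3 -m handwheel '{"dp":[[0,0,-0.05],[0,0,-0.05],[0,0,0],[0,0,0]],"yaw":[0,0,0,0]}'
python3 -c "
from h import *
st()"
```

```text
time: 9.32
eef_pos: [0.6087, -0.0268, 0.0723]
tcp_rot: [0.723, 0.69, 0.0, -0.0]
wrist_force: [-2.6, 1.9, 5.3]
finger_gap: 0.0101
time: 9.65
eef_pos: [0.6088, -0.0268, 0.0718]
tcp_rot: [0.723, 0.69, 0.001, -0.0]
wrist_force: [-3.5, 1.4, 10.3]
finger_gap: 0.0104
t 9.65 pos [ 0.6088 -0.0268  0.0718] yaw 1.524 F [-3.5  1.4 10.3] T [ 0.23  0.9  -0.02] gap 0.0104
```

```bash
python3 -m handwheel '{"dp":[[-0.06,0,-0.05],[0,0,-0.05],[0,0,-0.05],[0,0,0],[0,0,0]],"yaw":[0,0,0,0,0]}'
python3 -c "
from h import *
st()"
```

```text
time: 10.07
eef_pos: [0.6088, -0.0268, 0.0711]
tcp_rot: [0.723, 0.69, 0.001, 0.0]
wrist_force: [-4.9, 0.8, 15.0]
finger_gap: 0.01
t 10.0667 pos [ 0.6088 -0.0268  0.0711] yaw 1.524 F [-4.9  0.8 15. ] T [ 0.23  1.13 -0.01] gap 0.01
```

```bash
python3 -m handwheel '{"dp":[[-0.1,0,-0.05],[0,0,-0.05],[0,0,0],[0,0,0],[0,0,0]],"yaw":[0,0,0.04,0.08,0.08]}'
python3 -c "
from h import *
st()"
```

```text
time: 10.48
eef_pos: [0.6085, -0.0268, 0.0704]
tcp_rot: [0.65, 0.76, 0.001, 0.001]
wrist_force: [-2.8, 1.4, 12.9]
finger_gap: 0.0101
t 10.4833 pos [ 0.6085 -0.0268  0.0704] yaw 1.728 F [-2.8  1.4 12.9] T [ 0.35  0.65 -0.25] gap 0.0101
```

```bash
python3 -m handwheel '{"dp":[[-0.05,0,-0.08],[0,0,-0.06],[0,0,-0.06],[0,0,-0.03]],"yaw":[0.08,0.08,0.08,0.08]}'
python3 -c "
from h import *
st()"
```

```text
time: 10.82
eef_pos: [0.6084, -0.0268, 0.0692]
tcp_rot: [0.52, 0.854, 0.001, 0.002]
wrist_force: [-5.5, 0.8, 21.9]
finger_gap: 0.0105
t 10.8167 pos [ 0.6084 -0.0268  0.0692] yaw 2.048 F [-5.5  0.8 21.9] T [ 0.25  1.37 -0.28] gap 0.0105
```

```bash
python3 -m handwheel '{"dp":[[-0.1,0,0],[0,0,-0.02],[0,0,-0.02],[0,0,-0.02]],"yaw":[0.08,0.08,0.08,0.08]}'
python3 -c "
from h import *
st()"
```

```text
time: 11.15
eef_pos: [0.6081, -0.0269, 0.0686]
tcp_rot: [0.378, 0.926, 0.001, 0.002]
wrist_force: [-3.4, -0.1, 19.7]
finger_gap: 0.01
t 11.15 pos [ 0.6081 -0.0269  0.0686] yaw 2.367 F [-3.4 -0.1 19.7] T [ 0.26  0.9  -0.3 ] gap 0.01
```

```bash
python3 -m handwheel '{"dp":[[-0.05,0,-0.03],[0,0,-0.03],[0,0,-0.03],[0,0,-0.03]],"yaw":[0.08,0.08,0.08,0.08]}'
python3 -c "
from h import *
st()"
```

```text
time: 11.48
eef_pos: [0.608, -0.0271, 0.068]
tcp_rot: [0.225, 0.974, 0.001, 0.003]
wrist_force: [-4.1, 1.5, 24.3]
finger_gap: 0.0099
t 11.4833 pos [ 0.608  -0.0271  0.068 ] yaw 2.687 F [-4.1  1.5 24.3] T [ 0.14  1.03 -0.36] gap 0.0099
```

```bash
python3 -m handwheel '{"dp":[[-0.05,0,0.02],[0,0,0],[0,0,-0.02],[0,0,-0.01],[0,0,0]],"yaw":[0.08,0.08,0.08,0.08,0.08]}'
python3 -c "
from h import *
st()
p=r.snapshot('wrist'); cv2.imwrite('pics/w4.png',p['image']); X=cloud(p)
z=r.sense()['eef_pos'][2]
c=(.608,-.027)
bar(X,.083,.1,c,.05)
for lo,hi in((.05,.0575),(.0575,.0635)): bar(X,lo,hi,c,.03)
m=(X[...,2]>.05)&(X[...,2]<.066)&(np.hypot(X[...,0]-c[0],X[...,1]-c[1])<.03); print(np.histogram(X[m][:,2],bins=np.arange(.05,.067,.001)))
"
```

```text
time: 11.9
eef_pos: [0.6078, -0.0273, 0.0676]
tcp_rot: [0.027, 1.0, 0.0, 0.003]
wrist_force: [-2.4, 0.4, 18.9]
finger_gap: 0.0102
t 11.9 pos [ 0.6078 -0.0273  0.0676] yaw 3.087 F [-2.4  0.4 18.9] T [ 0.05  0.54 -0.39] gap 0.0102
n 4618 mean [ 0.6019 -0.0275  0.0915] rect c 605.7 -25.3 size 49.8 34.6 pca yaw 3.082 z pct [0.0856 0.0916 0.097 ]
n 1726 mean [ 0.5953 -0.0274  0.0543] rect c 597.9 -27.3 size 47.0 28.5 pca yaw 1.519 z pct [0.0518 0.0545 0.0557]
n 514 mean [ 0.5988 -0.0276  0.0597] rect c 598.8 -27.4 size 32.4 14.8 pca yaw 1.513 z pct [0.0584 0.0598 0.0607]
(array([ 41,  53,  91, 335, 808, 356,  32,  23,  65, 243, 186,   7,   0,
         0,   0,   0]), array([0.05 , 0.051, 0.052, 0.053, 0.054, 0.055, 0.056, 0.057, 0.058,
       0.059, 0.06 , 0.061, 0.062, 0.063, 0.064, 0.065, 0.066]))
```

View pics/w4.png

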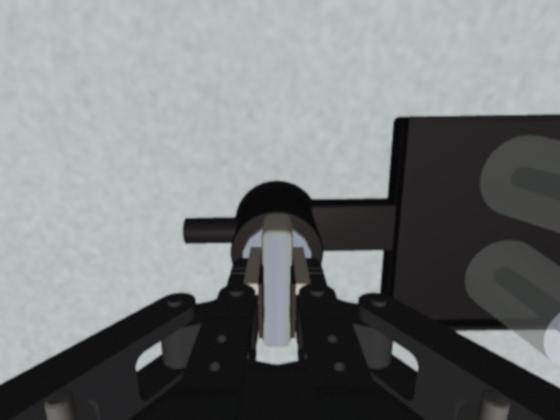

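The wrist view shows the handle (278,285) vertical and the spout (185–240, 230) horizontal, so it lies crosswise. The collar top is about 5.2 mm above the rim, so it's essentially home. One small to-and-fro will confirm it has stopped sinking.

```bash
python3 -m handwheel '{"dp":[[-0.05,0,-0.03],[0,0,-0.02],[0,0,0],[0,0,0]],"yaw":[-0.08,-0.08,-0.08,-0.08]}'
python3 -c "
from h import *
st()"
python3 -m handwheel '{"dp":[[0,0,0],[0,0,0],[0,0,0],[0,0,0],[0,0,0]],"yaw":[0.08,0.08,0.08,0.08,0]}'
python3 -c "
from h import *
st()
p=r.snapshot('wrist'); X=cloud(p)
c=(.608,-.027)
for lo,hi in((.053,.0565),(.0575,.0635)): bar(X,lo,hi,c,.03)
"
```

```text
time: 12.28
eef_pos: [0.6079, -0.0272, 0.0674]
tcp_rot: [0.189, 0.982, 0.001, 0.004]
wrist_force: [-2.0, -0.2, 20.3]
finger_gap: 0.0101
t 12.2833 pos [ 0.6079 -0.0272  0.0674] yaw 2.761 F [-2.  -0.2 20.3] T [0.08 0.41 0.5 ] gap 0.0101
time: 12.7
eef_pos: [0.6078, -0.0273, 0.0674]
tcp_rot: [0.027, 1.0, 0.0, 0.004]
wrist_force: [-2.3, 0.3, 21.5]
finger_gap: 0.0097
t 12.7 pos [ 0.6078 -0.0273  0.0674] yaw 3.087 F [-2.3  0.3 21.5] T [0.01 0.47 0.16] gap 0.0097
n 1499 mean [ 0.5961 -0.0272  0.0545] rect c 597.7 -27.4 size 46.7 28.1 pca yaw 1.519 z pct [0.0533 0.0545 0.0556]
n 499 mean [ 0.5989 -0.0273  0.0595] rect c 599.0 -27.4 size 32.5 14.5 pca yaw 1.52 z pct [0.0583 0.0595 0.0605]
```

```bash
python3 -m handwheel '{"dp":[[0,0,-0.04],[0,0,-0.02],[0,0,0],[0,0,0],[0,0,0],[0,0,0],[0,0,0],[0,0,0]],"yaw":[-0.1,-0.1,-0.1,0.1,0.1,0.1,0,0]}'
python3 -c "
from h import *
st()"
```

```text
time: 13.42
eef_pos: [0.6079, -0.0273, 0.0673]
tcp_rot: [0.028, 1.0, 0.0, 0.004]
wrist_force: [-2.9, 0.4, 24.1]
finger_gap: 0.01
t 13.4167 pos [ 0.6079 -0.0273  0.0673] yaw 3.085 F [-2.9  0.4 24.1] T [0.01 0.72 0.29] gap 0.01
```

It no longer sinks (only the seat gives), so it's home. I'll unload the press before opening.

```bash
python3 -m handwheel '{"dp":[[0,0,0.1],[0,0,0.1],[0,0,0.1],[0,0,0],[0,0,0]],"yaw":[0,0,0,0,0]}'
python3 -c "
from h import *
st()"
```

```text
time: 13.83
eef_pos: [0.6076, -0.0273, 0.0678]
tcp_rot: [0.029, 1.0, 0.0, 0.003]
wrist_force: [4.2, -0.4, 6.9]
finger_gap: 0.0103
t 13.8333 pos [ 0.6076 -0.0273  0.0678] yaw 3.084 F [ 4.2 -0.4  6.9] T [-0.   -0.99  0.05] gap 0.0103
```

```bash
python3 -m handwheel '{"dp":[[0.2,0,0.07],[0,0,0],[0,0,0]],"yaw":[0,0,0]}'
python3 -c "
from h import *
st()"
python3 -m handwheel '{"dp":[[0,0,0],[0,0,0],[0,0,0],[0,0,0],[0,0,0]],"yaw":[0,0,0,0,0]}' 0.5 
python3 -c "
from h import *
st()"
```

```text
time: 14.08
eef_pos: [0.6078, -0.0273, 0.0678]
tcp_rot: [0.029, 1.0, 0.0, 0.002]
wrist_force: [1.0, 0.0, 7.0]
finger_gap: 0.0103
t 14.0833 pos [ 0.6078 -0.0273  0.0678] yaw 3.084 F [1. 0. 7.] T [-0.07 -0.22  0.08] gap 0.0103
time: 14.5
eef_pos: [0.6057, -0.0273, 0.0663]
tcp_rot: [0.029, 1.0, 0.0, -0.0]
wrist_force: [0.7, 0.7, -0.1]
finger_gap: 0.0427
t 14.5 pos [ 0.6057 -0.0273  0.0663] yaw 3.084 F [ 0.7  0.7 -0.1] T [0.1  0.03 0.01] gap 0.0427
```

Released cleanly. Now I'll back straight up and check.

```bash
python3 -m handwheel '{"dp":[[0.2,0,0.6],[0,0,1.2],[0,0,1.8],[0,0,2.2],[0,0,2.2],[0,0,2],[-1.5,0,2],[-1.5,0,1]],"yaw":[0,0,0,0,0,0,0,0]}'
python3 -m handwheel '{"dp":[[-1.5,0,1],[-1.5,0,0],[-1,0,0],[0,0,0]],"yaw":[0,0,0,0]}'
python3 - <<'E'
from h import *
st()
p=r.snapshot('wrist'); cv2.imwrite('pics/w5.png',p['image']); X=cloud(p)
c=(.608,-.027)
for lo,hi in((.053,.0565),(.0575,.0635),(.085,.1)): bar(X,lo,hi,c,.04)
lm(p,"plug","handle","drain","spout")
p=r.snapshot('side'); lm(p,"jar","tongs","eggcup","rack")
E
```

```text
time: 15.17
eef_pos: [0.5798, -0.0274, 0.2006]
tcp_rot: [0.029, 1.0, -0.0, 0.002]
wrist_force: [-0.9, -0.5, -0.1]
finger_gap: 0.0429
time: 15.5
eef_pos: [0.5366, -0.0273, 0.2078]
tcp_rot: [0.029, 1.0, -0.0, 0.0]
wrist_force: [-0.6, -0.2, -0.2]
finger_gap: 0.0425
t 15.5 pos [ 0.5366 -0.0273  0.2078] yaw 3.084 F [-0.6 -0.2 -0.2] T [-0.01 -0.01 -0.01] gap 0.0425
n 648 mean [ 0.6027 -0.0281  0.0549] rect c 605.9 -27.9 size 46.2 44.1 pca yaw 1.561 z pct [0.0536 0.0548 0.056 ]
n 468 mean [ 0.6063 -0.0283  0.0601] rect c 606.9 -27.8 size 32.1 30.3 pca yaw 1.517 z pct [0.0586 0.0601 0.0612]
n 783 mean [ 0.6048 -0.0277  0.0915] rect c 606.3 -27.6 size 11.4 51.1 pca yaw 3.088 z pct [0.0893 0.0918 0.093 ]
plug [([0.6053, -0.0305, 0.0557], 0.84), ([0.6428, 0.11, 0.0173], 0.64)]
handle [([0.6096, -0.0271, 0.0768], 0.77), ([0.6121, -0.0256, 0.0533], 0.69)]
drain [([0.6136, -0.0261, 0.0506], 0.78)]
spout [([0.6105, -0.0793, 0.0163], 0.96)]
jar [([0.4373, 0.1642, -0.0001], 0.59)]
tongs [([0.5105, -0.4474, -0.0028], 0.93)]
eggcup [([0.4705, -0.3214, -0.0007], 0.71), ([0.5889, 0.2632, 0.0188], 0.24)]
rack [([0.6127, 0.1727, 0.002], 0.58)]
```

View pics/w5.png

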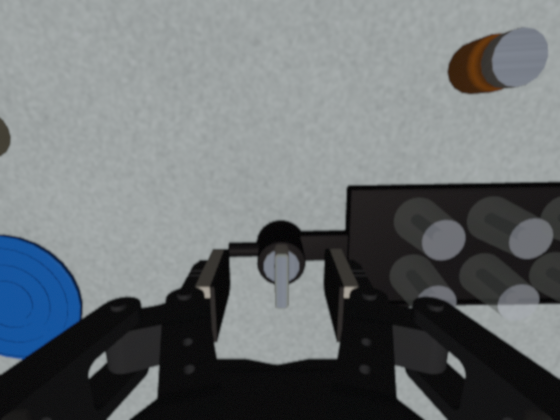

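The wrist view shows the plug upright in the sleeve at (281,265), with its handle perpendicular to the spout at (240,248) and the fingers clear. The handle top is at 0.0918 m, against 0.092 expected with the plug home.

```bash
python3 -c "
from h import *
print(r.sign_off()); st()"
```

```text
the job is handed in; nothing more can be done
None
the job is handed in; nothing more can be done
```

The plug is in the drain, turned closed and home, and the job is handed in at about 16 s of the 67 s allowed.

**What I did:** I took the plug from the egg cup by its handle and set it upright in the drain with the handle in line with the spout. I pressed at about 13–24 N at the readings taken while turning it 90°. Then I worked it briefly to and fro at about 20–24 N until it stopped sinking, eased off the press, let go and backed away.

**Last checks:**
- **Fully home:** the collar top measured 5.2 mm above the rim, for a 5 mm collar. The handle top was at 91.8 mm, against 92 mm expected.
- **Crosswise:** the handle yaw is 3.09 rad, within about 0.01–0.03 rad of square to the spout.
- **Seat force:** the highest vertical force I read was 24.3 N, under the 30 N limit, but I only read it at the end of each move.
- **Other things:** the jar, tongs and egg cup read within about 4 mm of where they started, which is the detector's accuracy. I did not measure the glasses one by one; the ones in the last picture looked undisturbed.

No check failed. The detector's drain point in the last picture was a few mm off my depth fit, probably because the plug now covers the hole.

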